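# Release a locked cash drawer with a dowel

## Robot

A 7-joint arm with a two-finger parallel gripper is mounted at the origin on the work surface. World frame = base frame: x ahead of the robot, y to its left, z up, the work surface at z = 0. Lengths are in m, angles in rad, forces in N, time in s.
With the tool pointing down it reaches from about 0.4 to 0.875 m from the base axis. Payload 4.4 kg.
Tool frame: the origin (TCP) lies on the centre line of the jaws, within the pads' length; the fingertips stand 14 mm ahead of it and the grasp point (between the pads) lies 5 mm behind it; z points along the fingers, y is the line along which they close (so a half turn about z gives the same grasp; the last joint's range is limited). The gripper opens to 85 mm and grips with 20 to 120 N. Pads are 22 mm wide; open, the fingers measure 114 mm over their backs; the gripper's body (76 mm by 85 mm) begins 54 mm behind the grasp point. The pads swing forward as they close: fully open they stand 13 mm farther back than shut.
Start: joints at [-1.314, 0.628, 0.038, 1.517, -0.027, 0.996, -0.02], TCP at [0.206, 0.616, 0.245] pointing down, gripper open.
Joint ranges: [-3.06, 3.06], [-0.37, 2.12], [-1.25, 1.32], [0.18, 2.47], [-1.1, 4.24], [0.23, 1.98], [-2.94, 2.94]. Speed limits (rad/s): [2.57, 2.57, 3.14, 3.14, 3.14, 3.14, 3.14].

## Interface

Orientations are given as [roll, pitch, yaw] about the fixed x, y, z axes, in that order (R = Rz(yaw) Ry(pitch) Rx(roll)).
In Python, from workcell import bot, imaging, job gives the robot as it stands.
- The arm moves only by the tool move_arm, never from a script. Its argument "moves" is a list of rows, each a list of 7 numbers: the shift along the world's x, y, z in m, then the turn, a rotation vector about the world's x, y, z in degrees, then the finger opening in m, from 0 to 0.0854. A call has 1 to 12 rows; each row shifts and turns the commanded pose from where the row before left it; what a row does not reach is not made up. A row lasts 1/12 s, in which the tool goes at most 41.7 mm and 7.16 degrees, less where a joint would pass 70% of its speed; a pose out of reach is approached as far as the arm can. A call with a gripper value outside its range is refused whole. The fingers move at their own pace and stop on an object; "grip_force" is the grip in N (left out, the last holds). Time passes only in rows, so rows that do not move let the fingers close. It gives the time, the measured TCP pose, the force, the opening and the grip force at its end, in the units of the state.
- bot.get_state(): the state, without advancing time (a new reading comes with each control period).
- imaging.capture(name): name is "side" or "top"; returns a dict with "img" (420x560x3 uint8, red, green, blue), "vertical_fov" (degrees; the focal length in pixels is half the picture's height over the tangent of half this angle, whatever the lens; pixels are square), "cx", "cy" (the principal point, pixels), "cam_to_world" (4x4, takes a point from camera to world coordinates). Camera axes: x right, y down, z forward; pixel columns grow to the right and rows downward; lengths in m; the calibration is good to about 2 mm. A picture is of the moment at which its call begins. There is no depth.
- job.close_job(): hands the job in; it is judged then, once.
The state is a dict: "time_s": time; "q": joint angles; "joint_vel": joint speeds; "effort": joint torques, N m; "tool_pos": TCP position; "orientation": TCP orientation; "wrist_force": force on the tool from outside, world axes, zero at the start; "wrist_torque": the same for the moment, N m; "grip_width": finger opening in m; "grip_force": force on a finger pad.
Only numpy, scipy, OpenCV 4.12 (cv2) and the standard library are available. Lean on these libraries where they do the work, as an engineer would, in place of code of your own. Each camera call takes 0.05 s, during which the arm holds its last target. There are 200 camera calls.

## Task

The cash drawer is latched shut and its key is lost. Take the wooden dowel out of its stand, put it down through the small hole in the metal plate on top of the cash drawer's case and gently push the spring latch beneath until the drawer springs open, then stand the dowel back in its stand. The latch and plate are easily bent, so feel your way and never press hard; leave the printer, card terminal and paper roll where they are.

Things in the scene. Friction and masses are not known exactly. Their poses are not given: they have to be found in the camera images.
- release (a point): Nominal place of the hole in the metal cover plate on the case, at the plate's top face; z up, y along the drawer front. Plate: 46 (x) x 90 (y) x 8 mm. In its top a groove 3 mm deep, 16 mm (x) by 60 mm (y); half-way along it the only hole, 16 mm (x) by 15 mm (y), straight-sided. Plate, groove and hole are really off this point by up to 9 mm either way along y (not x): see or feel it.
- latch_head (a point): Nominal top of the latch's flat steel head (22 x 50 mm), under the hole, 20 mm below the plate's top face; really up to 5 mm higher or lower. Pushed straight down, its spring gives about 3 N at first, 8 N at the end. It frees the drawer after 7.5 mm of travel and meets a rigid stop after 10.5 mm. More than 30 N from the dowel harms latch, plate or case.
- drawer (a joint): Drawer, sliding out towards the robot: 0 m latched shut, 0.06 m sprung fully open. A spring inside pushes it out by itself as soon as the latch is freed (about 0.5 s).
- dowel_mid (a point): Centre of the wooden dowel, a round rod of 12 mm diameter and 150 mm length, 16 g, half-way along it. Its z axis runs along the rod, upwards as it stands in its stand.
- dowel_tip (a point): Centre of the dowel's lower end face (edge bevelled by 1 mm), 75 mm below its centre.
- stand_hole0 (a point): Centre of the mouth of the upright hole in the dowel's stand, a fixed grey block 80 x 80 x 45 mm high. The hole is 15 mm across and 38 mm deep; this point is at the block's top. The dowel starts standing on the hole's bottom, with 112 mm showing above the block.
- printer: Black receipt printer, 190 x 145 x 140 mm, loose; origin under its middle. To be left alone.
- pinpad: Black card terminal lying flat, 160 x 80 x 28 mm, loose, on the rear half of the case's top; origin under its middle. To be left alone.
- roll: Paper roll, 70 mm across and 60 mm high, standing on the rear half of the case's top; origin under its middle. To be left alone.
- dowel: The same dowel; origin at the centre of its lower end face, z axis along the rod.
- case: The cash drawer's case, a fixed black box 300 x 300 x 100 mm high, with cover plate, latch and drawer; origin under its middle, on the table; the drawer front faces -x. The cover plate lies on its top, 90 mm from the middle towards -x.
There are look-alikes about, which are no part of the job. What is shaped like the part that bears stand_hole0 but pink is not meant.

How it is judged:
On the way:
1. the drawer springs open while the dowel's lower end is down in the release hole (value of joint drawer above 0.01 m and horizontal distance between dowel_tip and release below 0.015 m and z of dowel_tip in the frame of release below -0.012 m), for 0.02 s.
At the end, for the whole second after the job is handed in: The drawer stands at least 40 mm open; the dowel stands at rest in its stand, its lower end within 6 mm of the bottom of the 38 mm deep hole and within 6 mm of its axis, upright within 0.15 rad; nothing is held (value of joint drawer above 0.04 m and horizontal distance between dowel_tip and stand_hole0 below 0.006 m and z of dowel_tip in the frame of stand_hole0 below -0.032 m and angle between dowel's own z axis and vertical below 0.15 rad and linear speed of dowel below 0.02 m/s); the robot touches nothing.
It fails at once if the dowel presses on the case, plate, latch or drawer with more than 30 N (contact force between dowel and case above 30 N).
It fails at once if the fingers or the arm press on the case or drawer with more than 5 N (contact force between any of the fingers, the arm and case above 5 N).
It fails at once if the printer, card terminal or paper roll is shifted by more than 15 mm (distance of any of printer, pinpad, roll from where it was at the start of the episode above 0.015 m).
It also fails if it takes over 64 s, if anything falls off the work surface, if the arm or the gripper's body presses on something with over 40 N, if the wrist force passes 120 N, or if a joint passes its speed limit or range.

## Working session

There is one attempt and no reset: what is moved stays moved. The work goes in short steps, Python scripts to look and compute and a tool call to move; the robot and the scene stay as the last step left them, time stands still between calls to the robot, and variables do not carry over. Pictures are saved under pics/ and viewed, at most 10 in all, crops included, and the job is handed in when it is done.

Besides the shell and the picture viewer there is one more tool, called by a JSON object that holds its "method" and its "body". move_arm: Moves the arm, as the interface text tells. Its arguments: {"type":"object","properties":{"moves":{"type":"array","items":{"type":"array","items":{"type":"number"}}},"grip_force":{"type":"number"}},"required":["moves"]}

```bash
mkdir -p pics; cat > h.py <<'E'
import numpy as np, cv2
from workcell import bot, imaging, job
def cap(n,f=None):
    c=imaging.capture(n)
    if f: cv2.imwrite('pics/'+f,cv2.cvtColor(c['img'],cv2.COLOR_RGB2BGR))
    return c
def ray(c,u,v):
    f=c['img'].shape[0]/2/np.tan(np.radians(c['vertical_fov'])/2)
    T=np.array(c['cam_to_world']); d=T[:3,:3]@np.array([(u-c['cx'])/f,(v-c['cy'])/f,1]); return T[:3,3],d
def atz(c,u,v,z):
    o,d=ray(c,u,v); return o+d*(z-o[2])/d[2]
def proj(c,p):
    f=c['img'].shape[0]/2/np.tan(np.radians(c['vertical_fov'])/2)
    T=np.array(c['cam_to_world']); q=T[:3,:3].T@(np.array(p)-T[:3,3]); return f*q[0]/q[2]+c['cx'],f*q[1]/q[2]+c['cy']
E
python3 - <<'E'
from h import *
for n in('top','side'):
    c=cap(n,n+'0.png'); print(n,c['vertical_fov'],c['cx'],c['cy'],np.round(c['cam_to_world'],3).tolist())
s=bot.get_state(); print({k:np.round(v,3).tolist() for k,v in s.items()})
E
```

```text
top 48.037316264515425 280.5325361402146 214.00799133929516 [[0.012, -0.997, 0.074, 0.495], [-1.0, -0.013, -0.007, 0.085], [0.008, -0.074, -0.997, 1.491], [0.0, 0.0, 0.0, 1.0]]
side 43.92996395895196 279.17430623488866 200.5651311272826 [[1.0, 0.016, 0.009, 0.606], [0.002, -0.579, 0.816, -0.965], [0.019, -0.816, -0.578, 0.834], [0.0, 0.0, 0.0, 1.0]]
{'time_s': 0.1, 'q': [-1.314, 0.629, 0.038, 1.518, -0.027, 0.996, -0.02], 'joint_vel': [0.001, -0.001, -0.003, -0.002, -0.0, -0.002, 0.002], 'effort': [0.003, -56.453, 1.231, -19.397, 0.011, 0.005, 0.0], 'tool_pos': [0.206, 0.616, 0.244], 'orientation': [-3.14, 0.0, 2.819], 'wrist_force': [-0.016, 0.124, -0.491], 'wrist_torque': [0.028, 0.014, 0.039], 'grip_force': 0.0, 'grip_width': 0.085}
```

View pics/top0.png

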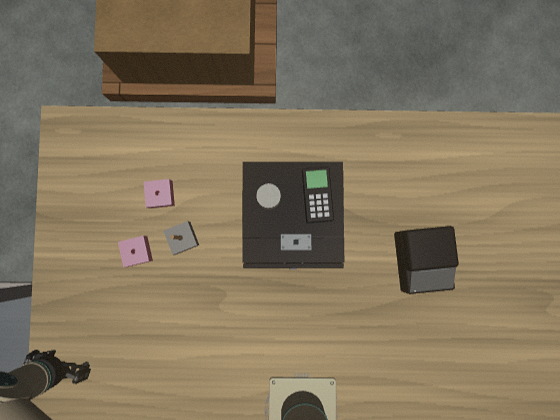

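View pics/side0.png

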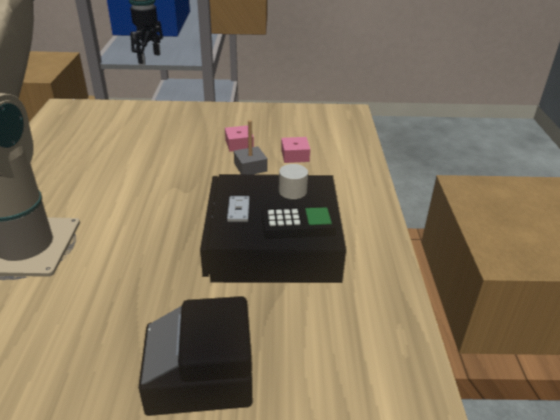

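The grey stand with the dowel is at top (181,238) and side (250,158). The plate is at top (296,242) and side (238,208). Next I'll zoom in on both.

```bash
python3 - <<'E'
from h import *
t=cv2.imread('pics/top0.png'); s=cv2.imread('pics/side0.png')
def cr(im,x,y,w,h,k): return cv2.resize(im[y:y+h,x:x+w],None,fx=k,fy=k,interpolation=cv2.INTER_CUBIC)
m=np.vstack([np.hstack([cr(t,270,225,50,35,8),cr(t,156,215,50,35,8)]),np.hstack([cr(s,215,190,50,37,8),cr(s,226,117,50,37,8)])])
cv2.imwrite('pics/m.png',m); print(m.shape)
E
```

```text
(576, 800, 3)
```

View pics/m.png

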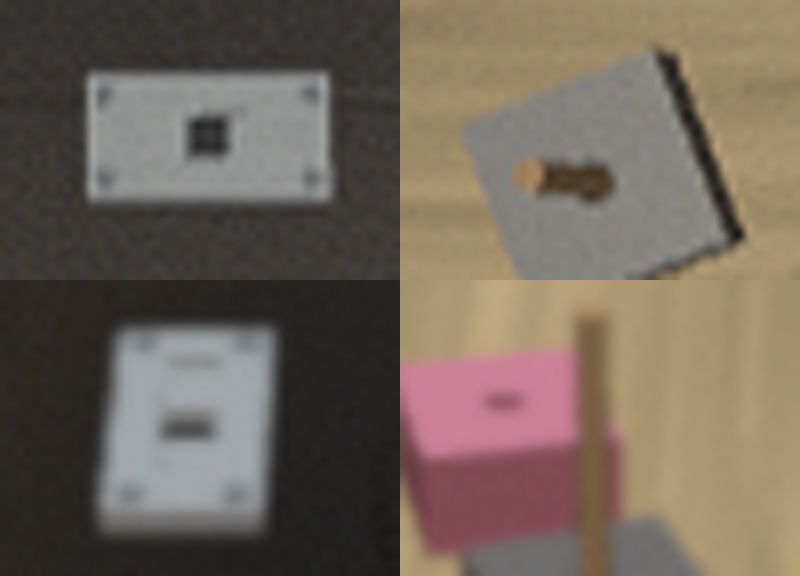

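```bash
python3 - <<'E'
from h import *
t=cap('top');s=cap('side'); R=lambda a:np.round(a,4)
print('hole top',R(atz(t,295.4,241.6,.107)),'plate corners',[R(atz(t,270+a/8-.5,225+b/8-.5,.108)) for a,b in((87,72),(331,72),(331,202),(87,202))])
print('hole side',R(atz(s,215+188/8-.5,190+(425-280)/8-.5,.106)), 'plate side', [R(atz(s,215+a/8-.5,190+(b-280)/8-.5,.108)) for a,b in((117,326),(275,326),(268,513),(99,513))])
print('dowel top',R(atz(t,171.75,236.5,.157)),R(atz(s,249.6,121.25,.157)),'base',R(atz(t,180.1,237.2,.045)))
print('stand corners',[R(atz(t,156+(a-400)/8-.5,215+b/8-.5,.045)) for a,b in((460,128),(657,48),(730,240))])
E
```

```text
hole top [0.5176 0.0303 0.107 ] plate corners [array([0.5408, 0.0747, 0.108 ]), array([ 0.5419, -0.0148,  0.108 ]), array([ 0.4943, -0.0152,  0.108 ]), array([0.4932, 0.0741, 0.108 ])]
hole side [0.5205 0.0298 0.106 ] plate side [array([0.4958, 0.0775, 0.108 ]), array([0.5438, 0.0789, 0.108 ]), array([ 0.5464, -0.0151,  0.108 ]), array([ 0.4981, -0.0163,  0.108 ])]
dowel top [0.5269 0.3816 0.157 ] [0.5319 0.3785 0.157 ] base [0.5277 0.381  0.045 ]
stand corners [array([0.5476, 0.4338, 0.045 ]), array([0.5792, 0.3593, 0.045 ]), array([0.5061, 0.3295, 0.045 ])]
```

{"method": "move_arm", "body": {"moves": [[0.026,-0.019,0,0,0,1.5,0.085],[0.026,-0.019,0,0,0,1.5,0.085],[0.026,-0.019,0,0,0,1.5,0.085],[0.026,-0.019,0,0,0,1.5,0.085],[0.026,-0.019,0,0,0,1.5,0.085],[0.026,-0.019,0,0,0,1.5,0.085],[0.026,-0.019,0,0,0,1.5,0.085],[0.026,-0.019,0,0,0,1.5,0.085],[0.026,-0.019,0,0,0,1.5,0.085],[0.026,-0.019,0,0,0,1.5,0.085],[0.026,-0.019,0,0,0,1.5,0.085],[0.026,-0.019,0,0,0,1.5,0.085]]}}

```text
time_s: 1.2
tool_pos: [0.5192, 0.3872, 0.2452]
orientation: [-3.141, -0.0, 3.134]
wrist_force: [0.8, 1.4, 0.2]
grip_width: 0.0852
grip_force: 0.0
```

{"method": "move_arm", "body": {"moves": [[0.005,-0.003,0,0,0,0,0.085],[0.005,-0.003,0,0,0,0,0.085],[0,0,-0.025,0,0,0,0.085],[0,0,-0.025,0,0,0,0.085],[0,0,-0.025,0,0,0,0.085],[0,0,-0.025,0,0,0,0.085],[0,0,-0.02,0,0,0,0.085],[0,0,-0.017,0,0,0,0.085],[0,0,0,0,0,0,0.085],[0,0,0,0,0,0,0.085]]}}

```text
time_s: 2.03
tool_pos: [0.5267, 0.3832, 0.1076]
orientation: [-3.141, -0.002, 3.134]
wrist_force: [-0.3, 0.6, 0.2]
grip_width: 0.0852
grip_force: 0.0
```

```bash
python3 - <<'E'
from h import *
t=cap('top');s=cap('side')
k=lambda im,x,y:cv2.resize(im[y:y+75,x:x+100],None,fx=4,fy=4,interpolation=cv2.INTER_CUBIC)
m=np.hstack([k(t['img'],130,195),k(s['img'],200,90)]);cv2.imwrite('pics/g.png',m[...,::-1])
p=np.array(bot.get_state()['tool_pos']);print(p,proj(t,p),proj(s,p),proj(t,p+[0,0,.05]))
E
```

```text
[0.5283491  0.38366622 0.10955008] (np.float64(174.66796551426182), np.float64(236.4330140760147)) (np.float64(248.70633683404643), np.float64(135.1262246409149)) (np.float64(170.833974637372), np.float64(235.96296199455696))
```

View pics/g.png

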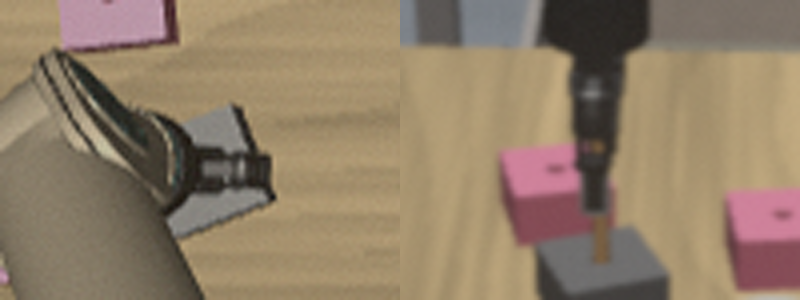

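The side view shows the finger (595,190) in line with the dowel (601,240), so I'll close on it.

{"method": "move_arm", "body": {"moves": [[0.001,0,0,0,0,0,0.03],[0,0,0,0,0,0,0.02],[0,0,0,0,0,0,0.014],[0,0,0,0,0,0,0.008],[0,0,0,0,0,0,0.005],[0,0,0,0,0,0,0.005],[0,0,0,0,0,0,0.005],[0,0,0,0,0,0,0.005],[0,0,0,0,0,0,0.005],[0,0,0,0,0,0,0.005]], "grip_force": 30}}

```text
time_s: 2.97
tool_pos: [0.5293, 0.3824, 0.1085]
orientation: [3.142, 0.0, 3.133]
wrist_force: [-0.5, -0.2, 3.1]
grip_width: 0.0109
grip_force: 29.2
```

```bash
python3 - <<'E'
from h import *
L=[bot.get_state() for _ in range(1)]
s=L[0];print({k:np.round(v,4).tolist() for k,v in s.items() if k in('tool_pos','wrist_force','wrist_torque','grip_width','grip_force')})
E
```

```text
{'tool_pos': [0.5293, 0.3824, 0.1085], 'wrist_force': [-0.4758, -0.206, 3.1003], 'wrist_torque': [-0.1654, 0.0404, 0.0106], 'grip_force': 29.1763, 'grip_width': 0.0109}
```

{"method": "move_arm", "body": {"moves": [[0,0,0.01,0,0,0,0.005],[0,0,0.015,0,0,0,0.005],[0,0,0.02,0,0,0,0.005],[0,0,0.025,0,0,0,0.005],[0,0,0.025,0,0,0,0.005],[0,0,0.025,0,0,0,0.005],[0,0,0.015,0,0,0,0.005],[0,0,0.005,0,0,0,0.005],[0,0,0,0,0,0,0.005],[0,0,0,0,0,0,0.005],[0,0,0,0,0,0,0.005]]}}

```text
time_s: 3.88
tool_pos: [0.5284, 0.3819, 0.2468]
orientation: [-3.14, -0.002, 3.133]
wrist_force: [-0.2, -0.3, 0.4]
grip_width: 0.0112
grip_force: 29.2
```

{"method": "move_arm", "body": {"moves": [[0,-0.015,0,0,0,0,0.005],[0,-0.03,0,0,0,0,0.005],[-0.001,-0.035,0,0,0,0,0.005],[-0.001,-0.035,0,0,0,0,0.005],[-0.001,-0.035,0,0,0,0,0.005],[-0.001,-0.035,0,0,0,0,0.005],[-0.001,-0.035,0,0,0,0,0.005],[-0.001,-0.035,0,0,0,0,0.005],[-0.001,-0.035,0,0,0,0,0.005],[-0.001,-0.035,0,0,0,0,0.005],[-0.001,-0.02,0,0,0,0,0.005],[-0.001,-0.007,0,0,0,0,0.005]]}}

```text
time_s: 4.88
tool_pos: [0.5181, 0.0256, 0.2471]
orientation: [-3.139, -0.003, 3.127]
wrist_force: [0.3, -0.8, -0.0]
grip_width: 0.0108
grip_force: 29.3
```

{"method": "move_arm", "body": {"moves": [[0,0,-0.01,0,0,0,0.005],[0,0,-0.01,0,0,0,0.005],[0,0,0,0,0,0,0.005],[0,0,0,0,0,0,0.005],[0,0,0,0,0,0,0.005],[0,0,0,0,0,0,0.005]]}}

```text
time_s: 5.38
tool_pos: [0.5194, 0.0316, 0.2283]
orientation: [3.141, 0.0, 3.135]
wrist_force: [0.3, -0.9, -0.1]
grip_width: 0.0111
grip_force: 29.3
```

```bash
python3 - <<'E'
from h import *
t=cap('top');s=cap('side')
k=lambda im,x,y,z=5:cv2.resize(im[y:y+375//z,x:x+400//z],None,fx=z,fy=z,interpolation=cv2.INTER_CUBIC)
m=np.hstack([k(t['img'],255,205),k(s['img'],213,160,8)]);cv2.imwrite('pics/p.png',m[...,::-1]) if m is not None else 0
print(m.shape)
for _ in range(1):
  p=np.array(bot.get_state()['tool_pos']);print(p,bot.get_state()['wrist_force'])
E
```

```text
Traceback (most recent call last):
ValueError: all the input array dimensions except for the concatenation axis must match exactly, but along dimension 0, the array at index 0 has size 375 and the array at index 1 has size 368
```

```bash
python3 - <<'E'
from h import *
s=cap('side')
m=cv2.resize(s['img'][150:225,200:280],None,fx=8,fy=8,interpolation=cv2.INTER_CUBIC);cv2.imwrite('pics/p.png',m[...,::-1])
print(bot.get_state()['tool_pos'])
for q in((.519,.031,.127),(.519,.03,.108)): u,v=proj(s,q);print((u-200+.5)*8,(v-150+.5)*8)
E
```

```text
[0.51938904 0.03088621 0.22857512]
301.2313560713176 404.52323043395563
302.809414887774 458.96234331491246
```

View pics/p.png

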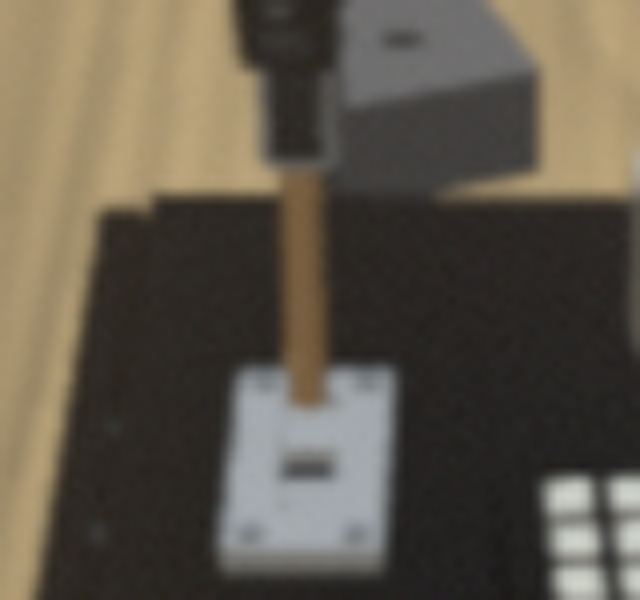

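The dowel tip is at about (308,400) and the hole centre at about (308,464). They line up in x, and y is uncertain by a few mm, so I'll descend gently and feel.

{"method": "move_arm", "body": {"moves": [[0,0,-0.006,0,0,0,0.005],[0,0,-0.006,0,0,0,0.005],[0,0,-0.003,0,0,0,0.005],[0,0,-0.002,0,0,0,0.005],[0,0,0,0,0,0,0.005],[0,0,0,0,0,0,0.005]]}}

```text
time_s: 6.03
tool_pos: [0.5191, 0.0304, 0.2111]
orientation: [-3.142, -0.0, 3.133]
wrist_force: [0.3, 0.1, -0.5]
grip_width: 0.0111
grip_force: 29.3
```

{"method": "move_arm", "body": {"moves": [[0,0,-0.001,0,0,0,0.005],[0,0,-0.001,0,0,0,0.005],[0,0,-0.001,0,0,0,0.005],[0,0,0,0,0,0,0.005]]}}

```text
time_s: 6.37
tool_pos: [0.5191, 0.0304, 0.2082]
orientation: [-3.142, -0.0, 3.133]
wrist_force: [-0.6, 0.5, -0.7]
grip_width: 0.0112
grip_force: 29.3
```

{"method": "move_arm", "body": {"moves": [[0,0,-0.001,0,0,0,0.005],[0,0,-0.001,0,0,0,0.005],[0,0,0,0,0,0,0.005]]}}

```text
time_s: 6.62
tool_pos: [0.5191, 0.0304, 0.2061]
orientation: [-3.142, -0.0, 3.133]
wrist_force: [-0.5, 0.2, 0.2]
grip_width: 0.0113
grip_force: 29.3
```

{"method": "move_arm", "body": {"moves": [[0,0,-0.001,0,0,0,0.005],[0,0,0,0,0,0,0.005]]}}

```text
time_s: 6.78
tool_pos: [0.5191, 0.0305, 0.2052]
orientation: [-3.142, -0.0, 3.133]
wrist_force: [0.4, 0.2, 0.1]
grip_width: 0.011
grip_force: 29.3
```

{"method": "move_arm", "body": {"moves": [[0,0,-0.001,0,0,0,0.005],[0,0,0,0,0,0,0.005]]}}

```text
time_s: 6.95
tool_pos: [0.5191, 0.0304, 0.2042]
orientation: [-3.142, -0.0, 3.133]
wrist_force: [-0.3, 0.1, 0.1]
grip_width: 0.0109
grip_force: 29.3
```

{"method": "move_arm", "body": {"moves": [[0,0,-0.001,0,0,0,0.005],[0,0,0,0,0,0,0.005]]}}

```text
time_s: 7.12
tool_pos: [0.5191, 0.0304, 0.2032]
orientation: [3.142, -0.0, 3.133]
wrist_force: [0.6, -0.1, -0.3]
grip_width: 0.0109
grip_force: 29.3
```

{"method": "move_arm", "body": {"moves": [[0,0,-0.001,0,0,0,0.005],[0,0,-0.001,0,0,0,0.005],[0,0,0,0,0,0,0.005]]}}

```text
time_s: 7.37
tool_pos: [0.519, 0.0305, 0.2011]
orientation: [-3.142, -0.0, 3.133]
wrist_force: [0.3, -0.9, -0.6]
grip_width: 0.0112
grip_force: 29.3
```

{"method": "move_arm", "body": {"moves": [[0,0,-0.001,0,0,0,0.005],[0,0,-0.001,0,0,0,0.005],[0,0,0,0,0,0,0.005]]}}

```text
time_s: 7.62
tool_pos: [0.519, 0.0304, 0.1991]
orientation: [-3.142, -0.0, 3.133]
wrist_force: [-0.2, 0.0, -0.6]
grip_width: 0.0112
grip_force: 29.3
```

{"method": "move_arm", "body": {"moves": [[0,0,-0.001,0,0,0,0.005],[0,0,-0.001,0,0,0,0.005],[0,0,0,0,0,0,0.005]]}}

```text
time_s: 7.87
tool_pos: [0.519, 0.0304, 0.1971]
orientation: [-3.142, -0.0, 3.133]
wrist_force: [-0.2, -0.5, -0.9]
grip_width: 0.0112
grip_force: 29.3
```

{"method": "move_arm", "body": {"moves": [[0,0,-0.001,0,0,0,0.005],[0,0,-0.001,0,0,0,0.005],[0,0,-0.001,0,0,0,0.005],[0,0,0,0,0,0,0.005]]}}

```text
time_s: 8.2
tool_pos: [0.5192, 0.0305, 0.1942]
orientation: [3.142, -0.0, 3.133]
wrist_force: [-0.1, -0.5, -0.2]
grip_width: 0.0114
grip_force: 29.4
```

{"method": "move_arm", "body": {"moves": [[0,0,-0.001,0,0,0,0.005],[0,0,-0.001,0,0,0,0.005],[0,0,-0.001,0,0,0,0.005],[0,0,0,0,0,0,0.005]]}}

```text
time_s: 8.53
tool_pos: [0.5195, 0.0304, 0.1919]
orientation: [3.142, 0.001, 3.133]
wrist_force: [-0.2, -0.1, 6.1]
grip_width: 0.0111
grip_force: 29.7
```

{"method": "move_arm", "body": {"moves": [[0,0,-0.001,0,0,0,0.005],[0,0,-0.001,0,0,0,0.005],[0,0,-0.001,0,0,0,0.005],[0,0,0,0,0,0,0.005]]}}

```text
time_s: 8.87
tool_pos: [0.5196, 0.0305, 0.1891]
orientation: [3.142, 0.001, 3.133]
wrist_force: [-0.9, 0.6, 6.0]
grip_width: 0.0113
grip_force: 29.9
```

{"method": "move_arm", "body": {"moves": [[0,0,-0.001,0,0,0,0.005],[0,0,-0.001,0,0,0,0.005],[0,0,0,0,0,0,0.005]]}}

```text
time_s: 9.12
tool_pos: [0.5196, 0.0305, 0.1872]
orientation: [3.141, 0.001, 3.133]
wrist_force: [-1.3, -0.6, 7.8]
grip_width: 0.0113
grip_force: 29.9
```

{"method": "move_arm", "body": {"moves": [[0,0,-0.001,0,0,0,0.005],[0,0,0,0,0,0,0.005]]}}

```text
time_s: 9.28
tool_pos: [0.5195, 0.0304, 0.186]
orientation: [3.142, 0.001, 3.133]
wrist_force: [-0.8, -0.3, 5.6]
grip_width: 0.0108
grip_force: 29.9
```

```bash
python3 - <<'E'
from h import *
s=cap('side'); a=cv2.imread('pics/side0.png')
d=np.abs(s['img'][170:285,180:345].astype(int)-a[170:285,180:345,::-1]).sum(2)>60
m=np.hstack([cv2.resize(a[150:290,160:350],None,fx=2.1,fy=2.1),cv2.resize(s['img'][150:290,160:350,::-1],None,fx=2.1,fy=2.1)]);cv2.imwrite('pics/o.png',m)
print(d[:, :25].sum(),m.shape)
E
```

```text
654 (294, 798, 3)
```

View pics/o.png

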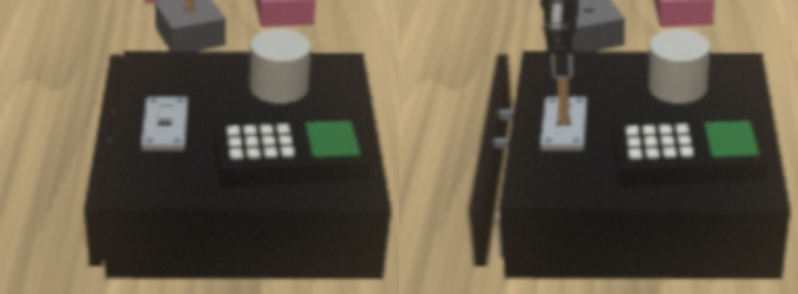

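The drawer front at (490,160) has sprung open and the dowel is in the hole. Now I'll lift out and return it to the stand.

{"method": "move_arm", "body": {"moves": [[0,0,0.003,0,0,0,0.005],[0,0,0.006,0,0,0,0.005],[0,0,0.01,0,0,0,0.005],[0,0,0.015,0,0,0,0.005],[0,0,0.015,0,0,0,0.005],[0,0,0.01,0,0,0,0.005],[0,0,0.003,0,0,0,0.005],[0,0,0,0,0,0,0.005],[0,0,0,0,0,0,0.005]]}}

```text
time_s: 10.08
tool_pos: [0.5188, 0.0304, 0.247]
orientation: [-3.142, -0.001, 3.133]
wrist_force: [0.9, 0.8, -1.2]
grip_width: 0.0112
grip_force: 29.4
```

{"method": "move_arm", "body": {"moves": [[0,0.015,0,0,0,0,0.005],[0,0.03,0,0,0,0,0.005],[0.001,0.035,0,0,0,0,0.005],[0.001,0.035,0,0,0,0,0.005],[0.001,0.035,0,0,0,0,0.005],[0.001,0.035,0,0,0,0,0.005],[0.001,0.035,0,0,0,0,0.005],[0.001,0.035,0,0,0,0,0.005],[0.001,0.035,0,0,0,0,0.005],[0.001,0.035,0,0,0,0,0.005],[0.001,0.02,0,0,0,0,0.005],[0.001,0.007,0,0,0,0,0.005]]}}

```text
time_s: 11.08
tool_pos: [0.5269, 0.3874, 0.2456]
orientation: [3.14, -0.003, 3.139]
wrist_force: [0.1, 0.6, 0.0]
grip_width: 0.0109
grip_force: 29.4
```

{"method": "move_arm", "body": {"moves": [[0,0,-0.02,0,0,0,0.005],[0,0,-0.02,0,0,0,0.005],[0,0,-0.02,0,0,0,0.005],[0,0,-0.015,0,0,0,0.005],[0,0,-0.008,0,0,0,0.005],[0,0,0,0,0,0,0.005],[0,0,0,0,0,0,0.005],[0,0,0,0,0,0,0.005]]}}

```text
time_s: 11.75
tool_pos: [0.5299, 0.3825, 0.1652]
orientation: [3.141, 0.001, 3.132]
wrist_force: [-0.0, 0.5, -0.0]
grip_width: 0.0113
grip_force: 29.4
```

```bash
python3 - <<'E'
from h import *
s=cap('side')
m=cv2.resize(s['img'][90:190,200:300],None,fx=6,fy=6,interpolation=cv2.INTER_CUBIC);cv2.imwrite('pics/r.png',m[...,::-1])
E
```

```text
(no output)
```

View pics/r.png

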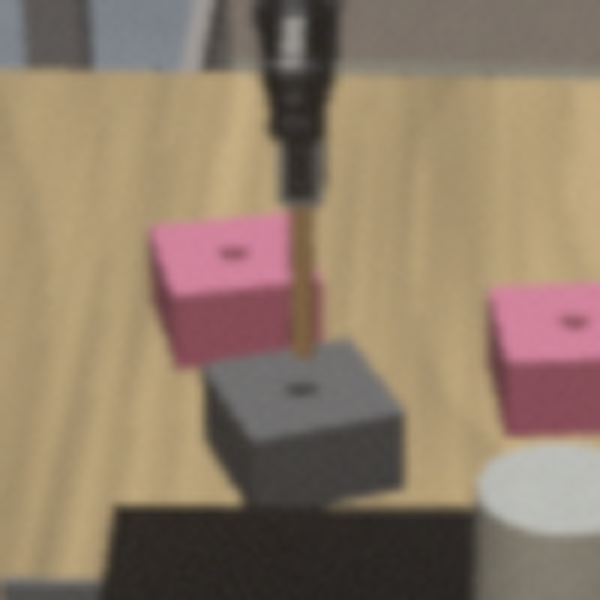

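The tip (303,352) hangs right above the stand hole (301,389). Lowering it in.

{"method": "move_arm", "body": {"moves": [[0,0,-0.008,0,0,0,0.005],[0,0,-0.006,0,0,0,0.005],[0,0,-0.002,0,0,0,0.005],[0,0,-0.002,0,0,0,0.005],[0,0,-0.002,0,0,0,0.005],[0,0,-0.002,0,0,0,0.005],[0,0,0,0,0,0,0.005],[0,0,0,0,0,0,0.005]]}}

```text
time_s: 12.47
tool_pos: [0.5291, 0.3824, 0.1422]
orientation: [-3.142, -0.0, 3.133]
wrist_force: [0.8, -1.0, 0.2]
grip_width: 0.0112
grip_force: 29.4
```

{"method": "move_arm", "body": {"moves": [[0,0,-0.002,0,0,0,0.005],[0,0,-0.002,0,0,0,0.005],[0,0,-0.002,0,0,0,0.005],[0,0,0,0,0,0,0.005]]}}

```text
time_s: 12.8
tool_pos: [0.5289, 0.3823, 0.1358]
orientation: [-3.141, -0.001, 3.133]
wrist_force: [0.4, -0.5, 0.1]
grip_width: 0.011
grip_force: 29.4
```

In the hole with no contact force. Going down to just above the bottom.

{"method": "move_arm", "body": {"moves": [[0,0,-0.005,0,0,0,0.005],[0,0,-0.005,0,0,0,0.005],[0,0,-0.005,0,0,0,0.005],[0,0,-0.005,0,0,0,0.005],[0,0,-0.003,0,0,0,0.005],[0,0,0,0,0,0,0.005],[0,0,0,0,0,0,0.005]]}}

```text
time_s: 13.38
tool_pos: [0.5291, 0.3824, 0.113]
orientation: [-3.141, -0.0, 3.133]
wrist_force: [0.5, -0.3, -0.2]
grip_width: 0.0111
grip_force: 29.4
```

{"method": "move_arm", "body": {"moves": [[0,0,-0.001,0,0,0,0.005],[0,0,-0.001,0,0,0,0.005],[0,0,0,0,0,0,0.005],[0,0,0,0,0,0,0.005]]}}

```text
time_s: 13.72
tool_pos: [0.5292, 0.3825, 0.1114]
orientation: [3.141, 0.0, 3.133]
wrist_force: [-0.3, 0.2, -0.6]
grip_width: 0.011
grip_force: 29.4
```

{"method": "move_arm", "body": {"moves": [[0,0,-0.001,0,0,0,0.005],[0,0,-0.001,0,0,0,0.005],[0,0,0,0,0,0,0.005],[0,0,0,0,0,0,0.02],[0,0,0,0,0,0,0.04],[0,0,0,0,0,0,0.06],[0,0,0,0,0,0,0.085],[0,0,0,0,0,0,0.085],[0,0,0,0,0,0,0.085],[0,0,0,0,0,0,0.085],[0,0,0,0,0,0,0.085],[0,0,0,0,0,0,0.085]]}}

```text
time_s: 14.72
tool_pos: [0.5292, 0.3825, 0.1093]
orientation: [3.142, -0.0, 3.133]
wrist_force: [-0.6, 0.4, -0.2]
grip_width: 0.0851
grip_force: 0.0
```

{"method": "move_arm", "body": {"moves": [[0,0,0.01,0,0,0,0.085],[0,0,0.02,0,0,0,0.085],[0,0,0.03,0,0,0,0.085],[0,0,0.03,0,0,0,0.085],[0,0,0.03,0,0,0,0.085],[0,0,0.03,0,0,0,0.085],[0,0,0,0,0,0,0.085],[0,0,0,0,0,0,0.085],[0,0,0,0,0,0,0.085]]}}

```text
time_s: 15.47
tool_pos: [0.5289, 0.3822, 0.2595]
orientation: [-3.141, -0.0, 3.133]
wrist_force: [-0.7, -0.1, -0.4]
grip_width: 0.0849
grip_force: 0.0
```

```bash
python3 - <<'E'
from h import *
s=cap('side')
m=cv2.resize(s['img'][100:290,180:350],None,fx=3,fy=3,interpolation=cv2.INTER_CUBIC);cv2.imwrite('pics/f.png',m[...,::-1])
E
```

```text
(no output)
```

View pics/f.png

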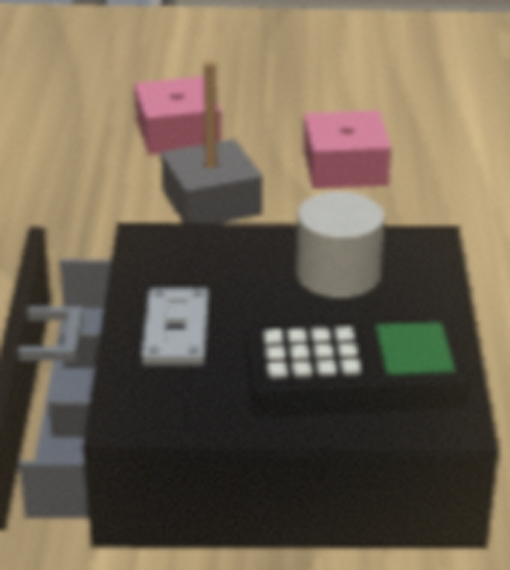

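The drawer is fully open on the left (20,370), and the dowel stands upright in the grey stand (210,115) with the gripper clear.

```bash
python3 -c "
from workcell import job; print(job.close_job())"
```

```text
the job is handed in; nothing more can be done
None
```

The drawer sprang open with the dowel in the release hole, and the dowel is back upright in its grey stand; the highest upward wrist force I read while pressing was about 8 N, the printer, terminal and roll were not touched, and the job is handed in (no verdict was returned).

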